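# Set out the sample tray

### The arm

A 6-joint arm with a two-finger parallel gripper is mounted at the origin on a cart in front of the work surface, level with it; the furniture and walls round the work are solid. World frame = base frame: x ahead of the robot, y to its left, z up, the work surface at z = 0. Lengths are in m, angles in rad, forces in N, time in s.
With the tool pointing down it reaches from about 0.225 to 0.875 m from the base axis. Payload 3.4 kg.
Tool frame: the origin (TCP) lies between the finger pads; the fingertips stand 8 mm ahead of it and the grasp point (between the pads) lies 11 mm behind it; z points along the fingers, y is the line along which they close (so a half turn about z gives the same grasp; the last joint's range is limited). The gripper opens to 85 mm and grips with 20 to 120 N. Pads are 22 mm wide; open, the fingers measure 114 mm over their backs; the gripper's body (76 mm by 85 mm) begins 54 mm behind the grasp point. The pads swing forward as they close: fully open they stand 13 mm farther back than shut.
Start: joints at [1.133, 0.276, 1.505, -0, 1.361, -0.121], TCP at [0.179, 0.546, 0.239] pointing down, gripper open.
Joint ranges: [-2.89, 2.89], [-0.75, 2.08], [0.22, 2.7], [-1.18, 4.32], [0.11, 2.71], [-2.7, 2.7]. Speed limits (rad/s): [2.57, 2.57, 3.14, 3.14, 3.14, 3.14].

### API

Orientations are given as a unit quaternion [w, x, y, z].
In Python, from rig import manip gives the robot as it stands.
- The arm moves only by the tool move_arm, never from a script. Its argument "deltas" is a list that holds one entry, the list of rows, each a list of 5 numbers: the shift along the tool's x, y, z normalised to -1 to 1, where 1 is 80 cm, then the turn about the tool's z normalised to -1 to 1, where 1 is 120 degrees, then the closure, from -1 (fully open) to 1 (shut). In form: [[[tx, ty, tz, twist, grip], ...]]. A call has 1 to 12 rows; each row is the pose to reach, as a shift and turn from the pose commanded when the call began, along the tool's axes at that moment; what a row does not reach only later rows make up. A row lasts 1/10 s, in which the tool goes at most 50 mm and 8.59 degrees, less where a joint would pass 70% of its speed; a pose out of reach is approached as far as the arm can. A call with a number of a shift or a turn outside -1 to 1 is refused whole. A call with a gripper value outside its range is refused whole. The fingers move at their own pace and stop on an object; "squeeze" is the grip in N (left out, the last holds). Time passes only in rows, so rows that repeat a pose let the fingers close. It gives the time, the measured TCP pose, the force, the opening and the grip force at its end, in the units of the state.
- manip.get_state(): the state, without advancing time (a new reading comes with each control period).
- manip.get_image(name): name is "scene" or "side" or "wrist"; returns the picture (420x560x3 uint8, red, green, blue); there is no depth.
- manip.camera_params(name): a dict with "fx", "fy", "cx", "cy" (pixels), "dist" ([k1, k2, p1, p2, k3] as OpenCV has them; the pictures are not rectified), "R" (3x3) and "t" (3): a world point X has camera coordinates R X + t; the wrist camera has in their place "tool_from_camera" (4x4, takes a point from camera to tool coordinates, whose origin is the TCP and whose axes are the flange's). Camera axes: x right, y down, z forward; pixel columns grow to the right and rows downward; lengths in m; the calibration is good to about 2 mm. A picture is of the moment at which its call begins: read the wrist's pose just before it. camera_params takes no time and is no camera call.
- manip.sign_off(): hands the job in; it is judged then, once.
The state is a dict: "clock": time; "qpos": joint angles; "qd": joint speeds; "effort": joint torques, N m; "position": TCP position; "ee_rot": TCP orientation; "contact_force": force on the tool from outside, world axes, zero at the start; "moment": the same for the moment, N m; "width": finger opening in m; "gripper_force": force on a finger pad.
Only numpy, scipy, OpenCV 4.12 (cv2) and the standard library are available. Lean on these libraries where they do the work, as an engineer would, in place of code of your own. Each camera call takes 0.05 s, during which the arm holds its last target. There are 200 camera calls.

### The job

Set out the grey tray with its six rings round the blue-capped bottle and the red carton that already stand at the two ends of its far row: stand the red-lidded cup upright in the ring directly in front (on the robot's side) of the bottle, the yellow-lidded cup upright in the ring directly in front of the carton, and the blue-lidded cup upright in the ring between those two cups. Lay the pink dish in the ring behind the blue-lidded cup, between the bottle and the carton, and stack the tan dish squarely on top of the pink one; centre each thing in its ring. Leave the bottle, the carton, the timer and the logger where they are.

Things in the scene. Friction and masses are not known exactly. Their poses are not given: they have to be found in the camera images.
- tray: Fixed grey tray, 240 (x) by 350 mm (y), floor top at z 5 mm, rim 9 mm high, turned up to 17 deg. Origin: centre of underside; +x away from the robot, +y to its left. Six flat printed white rings, 85 mm inner diameter, two rows of three: near row centres x -55 mm, far row x +55 mm, each at y +110 (left), 0, -110 mm (right).
- bottle: White and clear reagent bottle with a blue screw cap, 48 mm diameter, 115 mm high; stands in the left or the right ring of the tray's far row and stays there. Origin: centre of its underside; z up.
- carton: Small red cardboard carton, 56 x 56 mm and 48 mm high; stands in the other end ring of the tray's far row and stays there. Origin: centre of its underside; z up.
- red_cup: White specimen cup with a red screw lid (the lid is fixed on): body 54 mm diameter up to 58 mm, lid 60 mm diameter from 58 to 72 mm above the underside; about 0.05 kg. Stands upright on the worktop at the start. Origin: centre of its underside; z up along its axis.
- yellow_cup: White specimen cup with a yellow screw lid (the lid is fixed on): body 54 mm diameter up to 58 mm, lid 60 mm diameter from 58 to 72 mm above the underside; about 0.05 kg. Stands upright on the worktop at the start. Origin: centre of its underside; z up along its axis.
- blue_cup: White specimen cup with a blue screw lid (the lid is fixed on): body 54 mm diameter up to 58 mm, lid 60 mm diameter from 58 to 72 mm above the underside; about 0.05 kg. Stands upright on the worktop at the start. Origin: centre of its underside; z up along its axis.
- pink_dish: Flat round closed petri dish with a pink filling: 66 mm diameter, 15 mm high, flat top and bottom, about 0.02 kg; picked by its rim. Lies on the worktop at the start. Origin: centre of its underside; z up.
- tan_dish: Flat round closed petri dish with a tan (beige) filling: 66 mm diameter, 15 mm high, flat top and bottom, about 0.02 kg; picked by its rim. Lies on the worktop at the start. Origin: centre of its underside; z up.
- bench_timer: Bystander: white bench timer with a few buttons, 68 x 62 x 19 mm, lying on the worktop. Origin: centre of its underside.
- black_logger: Bystander: black hand-held data logger with a yellow button, 72 x 34 x 18 mm, lying on the worktop. Origin: centre of its underside.
There are look-alikes about, which are no part of the job. Leave any turquoise look-alike of the blue_cup alone.

How it is judged:
At the end, for the whole second after the job is handed in: Red cup in front of bottle, yellow in front of carton, blue in middle near ring, pink dish in middle far ring, each within 15 mm of ring centre along each tray axis, on the tray floor, level to 0.1 rad; tan dish flat on pink, centres within 12 mm; bottle and carton in their rings; all at rest (((x of bottle in the frame of tray between 0.025 and 0.085 m and y of bottle in the frame of tray between 0.08 and 0.14 m and x of carton in the frame of tray between 0.025 and 0.085 m and y of carton in the frame of tray between -0.14 and -0.08 m and x of red_cup in the frame of tray between -0.07 and -0.04 m and y of red_cup in the frame of tray between 0.095 and 0.125 m and x of yellow_cup in the frame of tray between -0.07 and -0.04 m and y of yellow_cup in the frame of tray between -0.125 and -0.095 m) or (x of bottle in the frame of tray between 0.025 and 0.085 m and y of bottle in the frame of tray between -0.14 and -0.08 m and x of carton in the frame of tray between 0.025 and 0.085 m and y of carton in the frame of tray between 0.08 and 0.14 m and x of red_cup in the frame of tray between -0.07 and -0.04 m and y of red_cup in the frame of tray between -0.125 and -0.095 m and x of yellow_cup in the frame of tray between -0.07 and -0.04 m and y of yellow_cup in the frame of tray between 0.095 and 0.125 m)) and x of blue_cup in the frame of tray between -0.07 and -0.04 m and y of blue_cup in the frame of tray between -0.015 and 0.015 m and x of pink_dish in the frame of tray between 0.04 and 0.07 m and y of pink_dish in the frame of tray between -0.015 and 0.015 m and z of each of red_cup, yellow_cup, blue_cup, pink_dish in the frame of tray below 0.009 m and horizontal distance between tan_dish and pink_dish below 0.012 m and z of tan_dish in the frame of pink_dish between 0.012 and 0.018 m and angle between each of red_cup, yellow_cup, blue_cup, pink_dish, tan_dish's own z axis and vertical below 0.1 rad and linear speed of each of red_cup, yellow_cup, blue_cup, pink_dish, tan_dish below 0.02 m/s); the robot touches nothing.
It fails at once if the blue-capped bottle is pushed more than 20 mm from its place or tipped (distance of bottle from where it was at the start of the episode above 0.02 m or angle between bottle's own z axis and vertical above 0.3 rad).
It fails at once if the red carton is pushed more than 20 mm from its place or tipped (distance of carton from where it was at the start of the episode above 0.02 m or angle between carton's own z axis and vertical above 0.3 rad).
It fails at once if the white timer is pushed more than 20 mm from its place or tipped (distance of bench_timer from where it was at the start of the episode above 0.02 m or angle between bench_timer's own z axis and vertical above 0.3 rad).
It fails at once if the black logger is pushed more than 20 mm from its place or tipped (distance of black_logger from where it was at the start of the episode above 0.02 m or angle between black_logger's own z axis and vertical above 0.3 rad).
It also fails if it takes over 125 s, if anything falls off the work surface, if the arm or the gripper's body presses on something with over 40 N, if the wrist force passes 120 N, or if a joint passes its speed limit or range.

## Working session

There is one attempt and no reset: what is moved stays moved. The work goes in short steps, Python scripts to look and compute and a tool call to move; the robot and the scene stay as the last step left them, time stands still between calls to the robot, and variables do not carry over. Pictures are saved under pics/ and viewed, at most 14 in all, crops included, and the job is handed in when it is done.

Besides the shell and the picture viewer there is one more tool, called after "Request:" as name(argument=value, ...), one argument or row to a line, values as JSON. move_arm: Moves the arm, as the interface text tells. Scaled input: -1 to 1 covers 80 cm each way for a shift and 120 degrees each way for a turn. Its arguments: {"type":"object","properties":{"deltas":{"type":"array","items":{"type":"array","items":{"type":"array","items":{"type":"number","minimum":-1,"maximum":1}}}},"squeeze":{"type":"number"}},"required":["deltas"]}

```bash
mkdir -p pics; ls
python3 - <<'E'
from rig import manip
import cv2,numpy as np
s=manip.get_state();print(s['clock'],s['position'],s['ee_rot'],s['width'])
for n in ["scene","side","wrist"]:
    cv2.imwrite(f"pics/{n}0.png",manip.get_image(n)[:,:,::-1]); p=manip.camera_params(n)
    print(n,{k:np.round(v,3).tolist() for k,v in p.items()})
E
```

```text
pics
0.0 [0.17893591 0.54590947 0.23843409] [-2.39283091e-04  1.57745509e-01  9.87479378e-01 -8.80682252e-04] 0.08542021304287037
scene {'fx': 397.193, 'fy': 397.193, 'cx': 274.316, 'cy': 205.922, 'dist': [-0.102, 0.0, 0.0, 0.0, 0.0], 'R': [[0.799, -0.601, 0.012], [-0.244, -0.342, -0.907], [0.549, 0.723, -0.42]], 't': [-0.453, 0.125, 0.785]}
side {'fx': 437.824, 'fy': 437.824, 'cx': 286.011, 'cy': 211.781, 'dist': [0.039, 0.0, 0.0, 0.0, 0.0], 'R': [[-0.207, -0.978, -0.01], [-0.859, 0.187, -0.476], [0.467, -0.09, -0.879]], 't': [0.037, 0.46, 1.155]}
wrist {'fx': 302.077, 'fy': 302.077, 'cx': 280.682, 'cy': 207.652, 'dist': [-0.026, 0.0, 0.0, 0.0, 0.0], 'tool_from_camera': [[-0.001, -0.958, -0.286, 0.072], [1.0, -0.0, -0.001, 0.001], [0.001, -0.286, 0.958, -0.135], [0.0, 0.0, 0.0, 1.0]]}
```

View pics/side0.png

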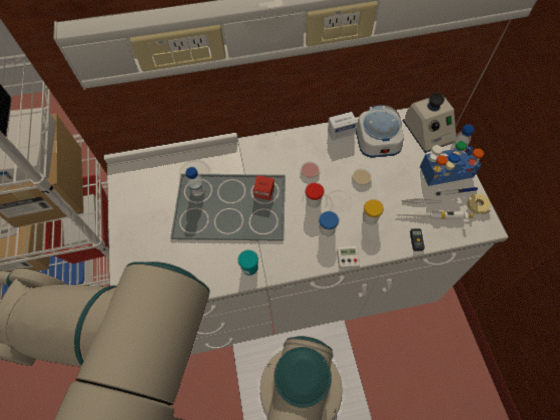

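View pics/scene0.png

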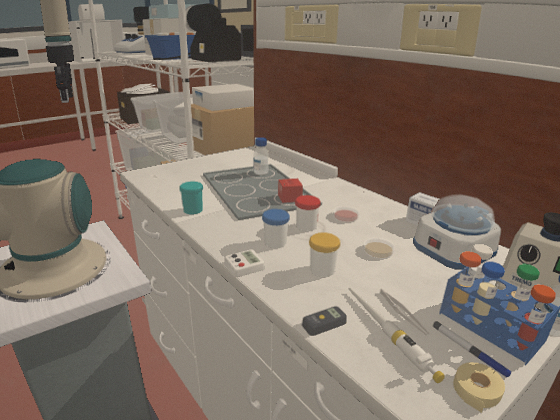

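The side view shows the tray at (230,208) with the bottle at (193,180) on the left and the carton at (264,188) on the right. The lids are red (314,191), blue (329,220) and yellow (374,209), and the dishes are pink (310,171) and tan (362,180). The timer is at (347,258), the logger at (417,240), and the turquoise look-alike at (249,262).

```bash
cat > h.py <<'E'
import cv2,numpy as np
from rig import manip
from scipy.spatial.transform import Rotation as Ro
def cam(name,st=None):
    p=manip.camera_params(name); K=np.array([[p['fx'],0,p['cx']],[0,p['fy'],p['cy']],[0,0,1]]);D=np.array(p['dist'],float)
    if name=='wrist':
        st=st or manip.get_state(); q=np.array(st['ee_rot']); T=np.eye(4)
        T[:3,:3]=Ro.from_quat(q[[1,2,3,0]]).as_matrix(); T[:3,3]=st['position']
        M=T@np.array(p['tool_from_camera']); return K,D,M[:3,:3],M[:3,3]
    R=np.array(p['R']); return K,D,R.T,-R.T@np.array(p['t'])
def topl(c,px,z):
    K,D,R,o=c
    u=cv2.undistortPoints(np.array(px,float).reshape(-1,1,2),K,D).reshape(-1,2)
    d=np.c_[u,np.ones(len(u))]@R.T
    return o+d*((z-o[2])/d[:,2])[:,None]
def blob(im,lo,hi,seed,r=25,hsv=None):
    """largest blob of hsv range near the seed; hue may wrap; contour points (px)"""
    h=cv2.cvtColor(im,cv2.COLOR_RGB2HSV).astype(int)
    H=(h[...,0]>=lo[0])&(h[...,0]<=hi[0]) if lo[0]<=hi[0] else (h[...,0]>=lo[0])|(h[...,0]<=hi[0])
    m=(H&(h[...,1]>=lo[1])&(h[...,1]<=hi[1])&(h[...,2]>=lo[2])&(h[...,2]<=hi[2])).astype(np.uint8)
    w=np.zeros_like(m); cv2.circle(w,tuple(map(int,seed)),r,1,-1); m&=w
    c=max(cv2.findContours(m,cv2.RETR_EXTERNAL,cv2.CHAIN_APPROX_NONE)[0],key=cv2.contourArea)
    return c.reshape(-1,2)
E
python3 - <<'E'
from h import *
im=cv2.imread('pics/side0.png')[:,:,::-1].copy(); c=cam('side')
h=cv2.cvtColor(im,cv2.COLOR_RGB2HSV)
for n,s,lo,hi,z in [('red',(314,191),(170,120,60),(8,255,255),.072),('blue',(329,220),(100,100,40),(125,255,255),.072),('yellow',(374,208),(15,120,60),(30,255,255),.072),
 ('pink',(310,171),(170,40,60),(12,200,255),.015),('tan',(362,180),(8,45,60),(28,200,255),.015)]:
    print(n,h[s[1],s[0]],end=' ')
    try:
        k=blob(im,lo,hi,s,16); w=topl(c,k,z)
        (x,y),r=cv2.minEnclosingCircle(w[:,:2].astype(np.float32)); print(np.round([x,y,r],3),cv2.contourArea(k))
    except Exception as e: print(e)
print(h[205,248],h[245,140])
k=blob(im,(0,0,30),(180,120,130),(230,208),80); w=topl(c,k,.012)
(ctr,sz,a)=cv2.minAreaRect(w[:,:2].astype(np.float32)); print('tray',ctr,sz,a,np.round(topl(c,[(347,258),(417,240),(249,260)],.02),3))
big=cv2.resize(im[140:300,150:440],None,fx=2.7,fy=2.7,interpolation=cv2.INTER_CUBIC); cv2.imwrite('pics/crop.png',big[:,:,::-1])
E
```

```text
red [  3 224 155] [ 0.535 -0.165  0.03 ] 224.0
blue [105 161 117] [ 0.427 -0.183  0.028] 221.5
yellow [ 21 225 162] [ 0.437 -0.327  0.031] 244.5
pink [  7 103 146] [ 0.652 -0.181  0.031] 200.5
tan [ 20  90 151] [ 0.586 -0.341  0.032] 222.5
[ 30  20 101] [ 17  38 173]
tray (0.5811195969581604, 0.09841405600309372) (0.34900224208831787, 0.27471041679382324) 76.2818374633789 [[ 0.317 -0.215  0.02 ]
 [ 0.329 -0.438  0.02 ]
 [ 0.372  0.071  0.02 ]]
```

View pics/crop.png

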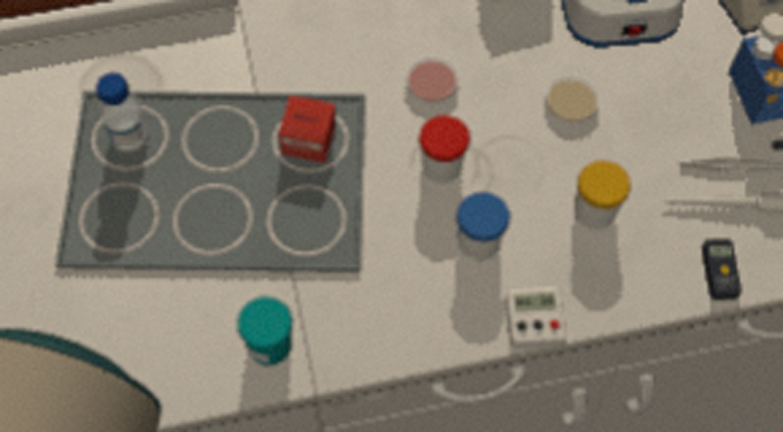

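The crop confirms the layout. The ring centres in crop pixels are at about (130,137), (220,138), (311,138) in the far row and (119,217), (213,219), (307,219) in the near row.

```bash
cat > fit.py <<'E'
from h import *
RC=np.array([(.055,.11),(.055,0),(.055,-.11),(-.055,.11),(-.055,0),(-.055,-.11)])
def rig2(W,T):
    mw,mt=W.mean(0),T.mean(0);U,_,V=np.linalg.svd((T-mt).T@(W-mw));R=V.T@U.T;return R,mw-R@mt
E
python3 - <<'E'
from fit import *
c=cam('side')
px=np.array([(130,137),(220,138),(311,138),(119,217),(213,219),(307,219)])/2.7+[150,140]
W=topl(c,px,.005)[:,:2]; R,t=rig2(W,RC); print(t,np.degrees(np.arctan2(R[1,0],R[0,0])));print(np.round(W-(RC@R.T+t),4).tolist())
print('rings',np.round(RC@R.T+t,3).tolist())
px=np.array([(87,94),(365,96),(58,267),(359,270)])/2.7+[150,140]; T=np.array([(.12,.175),(.12,-.175),(-.12,.175),(-.12,-.175)])
W=topl(c,px,.009)[:,:2];R,t=rig2(W,T); print(t,np.degrees(np.arctan2(R[1,0],R[0,0])));print(np.round(W-(T@R.T+t),4).tolist())
k=Ro.from_quat(np.array(manip.get_state()['ee_rot'])[[1,2,3,0]]).as_matrix();print(np.round(k,3).tolist())
E
```

```text
[0.57683383 0.09902067] -12.864435182317777
[[-0.0001, -0.0003], [-0.0003, 0.0003], [0.0007, -0.0006], [0.0006, 0.0003], [-0.001, 0.0003], [0.0002, -0.0]]
rings [[0.655, 0.194], [0.63, 0.087], [0.606, -0.02], [0.548, 0.219], [0.523, 0.111], [0.499, 0.004]]
[0.57288098 0.09807314] -13.06332871418538
[[-0.0039, -0.0034], [-0.0008, 0.0024], [0.0011, -0.0025], [0.0036, 0.0035]]
[[-0.95, 0.312, -0.001], [0.312, 0.95, -0.001], [0.0, -0.001, -1.0]]
```

Request:
move_arm(
  deltas=[
    [[-0.845, -0.679, 0.11, 0, -1], [-0.845, -0.679, 0.11, 0, -1], [-0.845, -0.679, 0.11, 0, -1], [-0.845, -0.679, 0.11, 0, -1], [-0.845, -0.679, 0.11, 0, -1], [-0.845, -0.679, 0.11, 0, -1], [-0.845, -0.679, 0.11, 0, -1], [-0.845, -0.679, 0.11, 0, -1], [-0.845, -0.679, 0.11, 0, -1], [-0.845, -0.679, 0.11, 0, -1], [-0.845, -0.679, 0.11, 0, -1], [-0.845, -0.679, 0.11, 0, -1]],
  ],
  squeeze=25,
)

```text
clock: 1.35
position: [0.5055, 0.0442, 0.1785]
ee_rot: [0.0, 0.158, 0.987, 0.0]
contact_force: [0.5, 1.4, -0.0]
width: 0.0854
gripper_force: 0.0
```

```bash
cat > plan.py <<'E'
from h import *
import sys
def plan(*targets):
    s=manip.get_state(); p=np.array(s['position']); R=Ro.from_quat(np.array(s['ee_rot'])[[1,2,3,0]]).as_matrix()
    print('t',round(s['clock'],2),'at',np.round(p,4),'w',round(s['width'],4),'F',np.round(s['contact_force'],1),'g',round(s['gripper_force'],1),'xaxis',np.round(R[:2,0],3),'q6',round(s['qpos'][5],2))
    for t in targets: print(t,'->',np.round(R.T@(np.array(t)-p)/.8,3).tolist(),'dist',round(float(np.linalg.norm(np.array(t)-p)),3))
if __name__=='__main__': plan(*[tuple(map(float,a.split(','))) for a in sys.argv[1:]])
E
python3 plan.py .652,-.181,.15
```

```text
t 1.35 at [0.5055 0.0442 0.1785] w 0.0854 F [ 0.5  1.4 -0. ] g 0.0 xaxis [-0.95   0.312] q6 -1.3
(0.652, -0.181, 0.15) -> [-0.262, -0.21, 0.035] dist 0.27
```

Request:
move_arm(
  deltas=[
    [[-0.262, -0.21, 0.035, 0, -1], [-0.262, -0.21, 0.035, 0, -1], [-0.262, -0.21, 0.035, 0, -1], [-0.262, -0.21, 0.035, 0, -1], [-0.262, -0.21, 0.035, 0, -1], [-0.262, -0.21, 0.035, 0, -1], [-0.262, -0.21, 0.035, 0, -1], [-0.262, -0.21, 0.035, 0, -1], [-0.262, -0.21, 0.035, 0, -1]],
  ],
)

```text
clock: 2.25
position: [0.6508, -0.1775, 0.1507]
ee_rot: [-0.001, 0.157, 0.988, 0.0]
contact_force: [0.2, 0.2, -0.1]
width: 0.0854
gripper_force: 0.0
```

Run:
```python
from plan import *
s=manip.get_state(); im=manip.get_image('wrist'); cv2.imwrite('pics/w1.png',im[:,:,::-1]); c=cam('wrist',s)
K,D,R,o=c
uv=cv2.projectPoints(((np.array([[.652,-.181,.015]])-o)@R),np.zeros(3),np.zeros(3),K,D)[0].ravel(); print('expected px',uv)
k=blob(im,(170,40,60),(12,200,255),uv,90); print(cv2.minEnclosingCircle(topl(c,k,.015)[:,:2].astype(np.float32)))
plan((.652,-.181,.012))
```

```text
expected px [276.11377025 201.52547616]
((0.6572141051292419, -0.18111568689346313), 0.029508983716368675)
t 2.3 at [ 0.651  -0.1773  0.1509] w 0.0854 F [ 0.4  0.4 -0.7] g 0.0 xaxis [-0.951  0.31 ] q6 -1.62
(0.652, -0.181, 0.012) -> [-0.003, -0.004, 0.174] dist 0.139
```

View pics/w1.png

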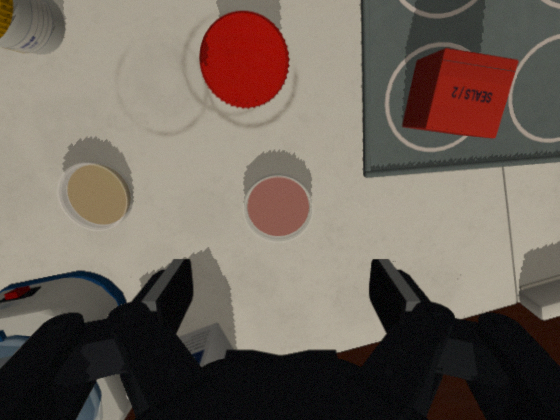

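The wrist view shows the pink dish at (278,207), between the open fingers, whose tips are at rows 260–300. The red cup is at (245,60), the tan dish at (97,195), and the carton at (460,95). I'll go down on the pink dish.

Request:
move_arm(
  deltas=[
    [[-0.005, -0.004, 0.14, 0, -1], [-0.005, -0.004, 0.14, 0, -1], [-0.005, -0.004, 0.14, 0, -1], [-0.005, -0.004, 0.14, 0, -1], [-0.005, -0.004, 0.14, 0, -1]],
  ],
)

```text
clock: 2.8
position: [0.6558, -0.183, 0.0408]
ee_rot: [0.002, 0.157, 0.988, -0.0]
contact_force: [-0.2, -0.5, 0.9]
width: 0.0853
gripper_force: 0.0
```

```bash
python3 plan.py .654,-.181,.012
```

```text
t 2.8 at [ 0.6558 -0.183   0.0408] w 0.0853 F [-0.2 -0.5  0.9] g 0.0 xaxis [-0.95   0.311] q6 -1.63
(0.654, -0.181, 0.012) -> [0.003, 0.002, 0.036] dist 0.029
```

Request:
move_arm(
  deltas=[
    [[0.002, 0.002, 0.036, 0, -1], [0.002, 0.002, 0.036, 0, -1], [0.002, 0.002, 0.036, 0, -1], [0.002, 0.002, 0.036, 0, 1], [0.002, 0.002, 0.036, 0, 1], [0.002, 0.002, 0.036, 0, 1], [0.002, 0.002, 0.036, 0, 1], [0.002, 0.002, 0.036, 0, 1], [0.002, 0.002, 0.036, 0, 1]],
  ],
  squeeze=25,
)

```text
clock: 3.7
position: [0.6548, -0.1816, 0.0124]
ee_rot: [0.002, 0.158, 0.987, -0.0]
contact_force: [-1.1, 0.7, 5.1]
width: 0.0644
gripper_force: 26.5
```

Request:
move_arm(
  deltas=[
    [[0, 0, -0.02, 0, 1], [0, 0, -0.05, 0, 1], [0, 0, -0.1, 0, 1], [0, 0, -0.15, 0, 1], [0, 0, -0.18, 0, 1], [0, 0, -0.18, 0, 1]],
  ],
)

```text
clock: 4.3
position: [0.6563, -0.1822, 0.16]
ee_rot: [0.005, 0.158, 0.987, -0.001]
contact_force: [0.6, 0.0, 0.5]
width: 0.0642
gripper_force: 27.8
```

```bash
python3 plan.py .630,.087,.155 .630,.087,.019
```

```text
t 4.3 at [ 0.6563 -0.1822  0.16  ] w 0.0642 F [0.6 0.  0.5] g 27.8 xaxis [-0.95   0.312] q6 -1.63
(0.63, 0.087, 0.155) -> [0.136, 0.309, 0.005] dist 0.27
(0.63, 0.087, 0.019) -> [0.138, 0.31, 0.175] dist 0.305
```

Request:
move_arm(
  deltas=[
    [[0.02, 0.05, 0.005, 0, 1], [0.04, 0.1, 0.005, 0, 1], [0.063, 0.15, 0.005, 0, 1], [0.085, 0.2, 0.005, 0, 1], [0.107, 0.25, 0.005, 0, 1], [0.124, 0.285, 0.005, 0, 1], [0.136, 0.309, 0.005, 0, 1], [0.136, 0.309, 0.005, 0, 1], [0.136, 0.309, 0.005, 0, 1]],
  ],
)

```text
clock: 5.2
position: [0.6266, 0.0878, 0.1493]
ee_rot: [-0.0, 0.157, 0.988, -0.0]
contact_force: [-1.3, -0.7, 0.1]
width: 0.0646
gripper_force: 27.8
```

Run:
```python
from plan import *
s=manip.get_state(); im=manip.get_image('wrist'); cv2.imwrite('pics/w2.png',im[:,:,::-1])
plan((.630,.087,.019))
K,D,R,o=cam('wrist',s)
for X in [(.63,.087),(.523,.111),(.548,.219),(.499,.004)]: print(X,cv2.projectPoints(((np.array([[*X,.005]])-o)@R),np.zeros(3),np.zeros(3),K,D)[0].ravel().round())
```

```text
t 5.25 at [0.6269 0.0871 0.1494] w 0.0644 F [ 1.1 -0.  -0.5] g 27.8 xaxis [-0.95   0.311] q6 -1.23
(0.63, 0.087, 0.019) -> [-0.004, 0.001, 0.163] dist 0.13
(0.63, 0.087) [280. 200.]
(0.523, 0.111) [268.  78.]
(0.548, 0.219) [397.  66.]
(0.499, 0.004) [143.  91.]
```

View pics/w2.png

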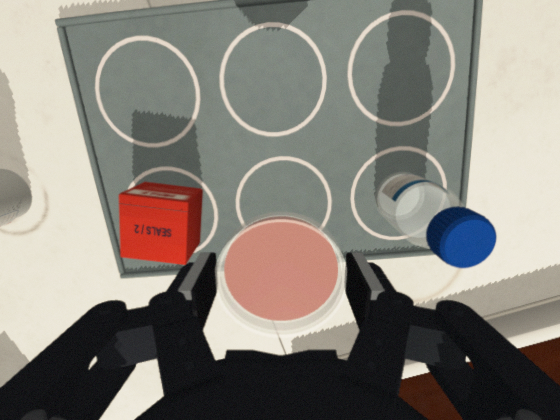

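The wrist view shows the held pink dish at (281,270). The rings appear at FM (283,203), NM (273,79), NR (148,91) and NL (402,68), which is within about 4 px of prediction. I'll check how far off-centre the dish sits in the pads.

Run:
```python
from h import *
im=cv2.imread('pics/w2.png')[:,:,::-1].copy(); c=cam('wrist')
k=blob(im,(165,40,60),(12,200,255),(281,270),62); (u,r)=cv2.minEnclosingCircle(k.astype(np.float32)); print(u,r)
print(topl(c,[u],.152), topl(c,[u],.147))
```

```text
(280.5, 269.5) 56.99571228027344
[[0.62594903 0.08857546 0.152     ]] [[0.62848843 0.08772987 0.147     ]]
```

Request:
move_arm(
  deltas=[
    [[-0.004, 0.003, 0.05, 0, 1], [-0.004, 0.003, 0.1, 0, 1], [-0.004, 0.003, 0.13, 0, 1], [-0.004, 0.003, 0.13, 0, 1]],
  ],
)

```text
clock: 5.65
position: [0.6278, 0.0873, 0.0417]
ee_rot: [-0.004, 0.159, 0.987, -0.001]
contact_force: [-0.1, -0.3, 0.4]
width: 0.0644
gripper_force: 27.9
```

```bash
python3 plan.py .630,.089,.019
```

```text
t 5.65 at [0.6278 0.0873 0.0417] w 0.0644 F [-0.1 -0.3  0.4] g 27.9 xaxis [-0.95   0.313] q6 -1.22
(0.63, 0.089, 0.019) -> [-0.002, 0.003, 0.028] dist 0.023
```

Centred. I'll lower it, then open partially while watching the force.

Request:
move_arm(
  deltas=[
    [[-0.002, 0.003, 0.015, 0, 1], [-0.002, 0.003, 0.028, 0, 1], [-0.002, 0.003, 0.029, 0, 1], [-0.002, 0.003, 0.029, 0, 1], [-0.002, 0.003, 0.029, 0, -1], [-0.002, 0.003, 0.029, 0, -1], [-0.002, 0.003, 0.029, 0, -1], [-0.002, 0.003, 0.029, 0, -1]],
  ],
)

```text
clock: 6.45
position: [0.6333, 0.0909, 0.0231]
ee_rot: [0.0, 0.158, 0.987, 0.0]
contact_force: [0.2, 0.2, -0.1]
width: 0.0853
gripper_force: 0.0
```

Request:
move_arm(
  deltas=[
    [[0, 0, -0.06, 0, -1], [0, 0, -0.12, 0, -1], [0, 0, -0.18, 0, -1], [0, 0, -0.18, 0, -1]],
  ],
)

```text
clock: 6.85
position: [0.6378, 0.0911, 0.175]
ee_rot: [0.008, 0.158, 0.987, 0.002]
contact_force: [1.0, 0.0, -0.0]
width: 0.0856
gripper_force: 0.0
```

Run:
```python
from plan import *
s=manip.get_state(); im=manip.get_image('wrist'); cv2.imwrite('pics/w3.png',im[:,:,::-1]); c=cam('wrist',s)
K,D,R,o=c
uv=cv2.projectPoints(((np.array([[.63,.089,.02]])-o)@R),np.zeros(3),np.zeros(3),K,D)[0].ravel(); print('expected px',uv)
k=blob(im,(165,40,60),(12,200,255),uv,60); print(cv2.minEnclosingCircle(topl(c,k,.02)[:,:2].astype(np.float32)))
plan((.586,-.341,.15))
```

```text
expected px [274.14125096 185.06483333]
((0.6357394456863403, 0.09110283106565475), 0.029464328661561012)
t 6.9 at [0.6357 0.091  0.1714] w 0.0851 F [-0.8  0.3 -0.3] g 0.0 xaxis [-0.95   0.311] q6 -1.22
(0.586, -0.341, 0.15) -> [-0.109, -0.533, 0.026] dist 0.435
```

Request:
move_arm(
  deltas=[
    [[-0.109, -0.533, 0.026, 0, -1], [-0.109, -0.533, 0.026, 0, -1], [-0.109, -0.533, 0.026, 0, -1], [-0.109, -0.533, 0.026, 0, -1], [-0.109, -0.533, 0.026, 0, -1], [-0.109, -0.533, 0.026, 0, -1], [-0.109, -0.533, 0.026, 0, -1], [-0.109, -0.533, 0.026, 0, -1], [-0.109, -0.533, 0.026, 0, -1], [-0.109, -0.533, 0.026, 0, -1], [-0.109, -0.533, 0.026, 0, -1], [-0.109, -0.533, 0.026, 0, -1]],
  ],
)

```text
clock: 8.1
position: [0.5828, -0.3401, 0.1449]
ee_rot: [-0.001, 0.157, 0.988, 0.001]
contact_force: [0.1, 0.2, -0.2]
width: 0.0854
gripper_force: 0.0
```

Run:
```python
from plan import *
s=manip.get_state(); im=manip.get_image('wrist'); cv2.imwrite('pics/w4.png',im[:,:,::-1]); c=cam('wrist',s)
K,D,R,o=c
uv=cv2.projectPoints(((np.array([[.586,-.341,.015]])-o)@R),np.zeros(3),np.zeros(3),K,D)[0].ravel(); print('expected px',uv)
k=blob(im,(10,60,60),(28,200,255),uv,60); print(cv2.minEnclosingCircle(topl(c,k,.015)[:,:2].astype(np.float32)))
plan((.588,-.341,.04))
```

```text
expected px [279.37758698 204.55384276]
((0.5919415950775146, -0.3423501253128052), 0.029017116874456406)
t 8.15 at [ 0.583  -0.3399  0.1453] w 0.0856 F [-0.1  0.4  0.3] g 0.0 xaxis [-0.951  0.31 ] q6 -1.89
(0.588, -0.341, 0.04) -> [-0.007, 0.0, 0.132] dist 0.105
```

View pics/w4.png

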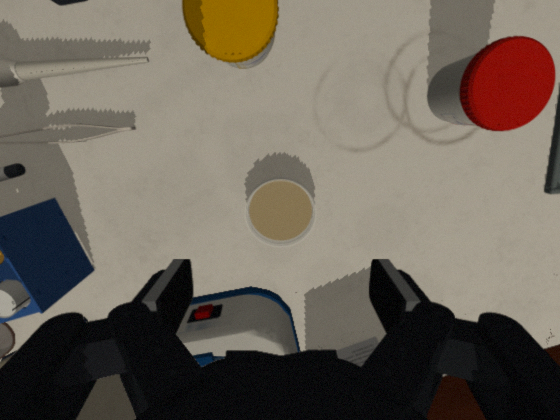

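The wrist view shows the tan dish at (281,212), with the centrifuge front edge at row 290, about 70 mm behind it, so there is clearance. Descending.

Request:
move_arm(
  deltas=[
    [[-0.007, -0.001, 0.05, 0, -1], [-0.007, -0.001, 0.1, 0, -1], [-0.007, -0.001, 0.132, 0, -1], [-0.007, -0.001, 0.132, 0, -1], [-0.007, -0.001, 0.132, 0, -1]],
  ],
)

```text
clock: 8.65
position: [0.5888, -0.343, 0.0407]
ee_rot: [0.0, 0.157, 0.988, 0.0]
contact_force: [1.5, 0.3, 0.7]
width: 0.0851
gripper_force: 0.0
```

```bash
python3 plan.py .588,-.342,.012
```

```text
t 8.65 at [ 0.5888 -0.343   0.0407] w 0.0851 F [1.5 0.3 0.7] g 0.0 xaxis [-0.951  0.31 ] q6 -1.89
(0.588, -0.342, 0.012) -> [0.001, 0.001, 0.036] dist 0.029
```

Request:
move_arm(
  deltas=[
    [[0.001, 0.001, 0.036, 0, -1], [0.001, 0.001, 0.036, 0, -1], [0.001, 0.001, 0.036, 0, -1], [0.001, 0.001, 0.036, 0, 1], [0.001, 0.001, 0.036, 0, 1], [0.001, 0.001, 0.036, 0, 1], [0.001, 0.001, 0.036, 0, 1], [0.001, 0.001, 0.036, 0, 1], [0.001, 0.001, 0.036, 0, 1]],
  ],
  squeeze=25,
)

```text
clock: 9.55
position: [0.5889, -0.3437, 0.014]
ee_rot: [0.002, 0.158, 0.987, -0.001]
contact_force: [-1.0, 0.6, 5.5]
width: 0.0638
gripper_force: 26.3
```

Request:
move_arm(
  deltas=[
    [[0, 0, -0.02, 0, 1], [0, 0, -0.05, 0, 1], [0, 0, -0.1, 0, 1], [0, 0, -0.15, 0, 1], [0, 0, -0.18, 0, 1], [0, 0, -0.18, 0, 1]],
  ],
)

```text
clock: 10.15
position: [0.5902, -0.3449, 0.1616]
ee_rot: [0.005, 0.158, 0.987, -0.003]
contact_force: [0.0, 0.2, 0.6]
width: 0.064
gripper_force: 27.7
```

```bash
python3 plan.py .633,.090,.155
```

```text
t 10.15 at [ 0.5902 -0.3449  0.1616] w 0.064 F [0.  0.2 0.6] g 27.7 xaxis [-0.95   0.312] q6 -1.88
(0.633, 0.09, 0.155) -> [0.119, 0.533, 0.005] dist 0.437
```

Request:
move_arm(
  deltas=[
    [[0.009, 0.04, 0.005, 0, 1], [0.02, 0.09, 0.005, 0, 1], [0.032, 0.145, 0.005, 0, 1], [0.045, 0.2, 0.005, 0, 1], [0.057, 0.255, 0.005, 0, 1], [0.069, 0.31, 0.005, 0, 1], [0.082, 0.365, 0.005, 0, 1], [0.094, 0.42, 0.005, 0, 1], [0.105, 0.47, 0.005, 0, 1], [0.114, 0.51, 0.005, 0, 1], [0.119, 0.533, 0.005, 0, 1], [0.119, 0.533, 0.005, 0, 1]],
  ],
)

```text
clock: 11.35
position: [0.6297, 0.094, 0.1509]
ee_rot: [-0.0, 0.156, 0.988, 0.0]
contact_force: [-1.1, -0.5, -0.3]
width: 0.0641
gripper_force: 27.7
```

Run:
```python
from plan import *
s=manip.get_state(); im=manip.get_image('wrist'); cv2.imwrite('pics/w5.png',im[:,:,::-1]); c=cam('wrist',s)
z=s['position'][2]-.014+.015
k=blob(im,(10,60,60),(28,200,255),(281,270),62); (u,r)=cv2.minEnclosingCircle(k.astype(np.float32)); print(u,r,topl(c,[u],z))
plan((.633,.09,.06))
```

```text
(280.56304931640625, 268.5) 55.94208526611328 [[0.6290872  0.09541084 0.15189016]]
t 11.4 at [0.6298 0.0921 0.151 ] w 0.064 F [-0.9 -1.1  1. ] g 27.7 xaxis [-0.951  0.31 ] q6 -1.22
(0.633, 0.09, 0.06) -> [-0.005, -0.001, 0.114] dist 0.091
```

Request:
move_arm(
  deltas=[
    [[-0.005, -0.002, 0.05, 0, 1], [-0.005, -0.002, 0.09, 0, 1], [-0.005, -0.002, 0.112, 0, 1], [-0.005, -0.002, 0.112, 0, 1], [-0.005, -0.002, 0.112, 0, 1]],
  ],
)

```text
clock: 11.9
position: [0.6336, 0.0875, 0.062]
ee_rot: [-0.0, 0.159, 0.987, -0.0]
contact_force: [0.2, 0.6, 0.5]
width: 0.0637
gripper_force: 27.7
```

```bash
python3 plan.py .634,.091,.036
```

```text
t 11.9 at [0.6336 0.0875 0.062 ] w 0.0637 F [0.2 0.6 0.5] g 27.7 xaxis [-0.95   0.313] q6 -1.22
(0.634, 0.091, 0.036) -> [0.001, 0.004, 0.033] dist 0.026
```

Request:
move_arm(
  deltas=[
    [[0.001, 0.003, 0.015, 0, 1], [0.001, 0.003, 0.03, 0, 1], [0.001, 0.003, 0.034, 0, 1], [0.001, 0.003, 0.034, 0, 1], [0.001, 0.003, 0.034, 0, 1]],
  ],
)

```text
clock: 12.4
position: [0.6334, 0.0917, 0.0347]
ee_rot: [0.0, 0.158, 0.988, 0.0]
contact_force: [0.8, 0.7, -0.8]
width: 0.064
gripper_force: 27.7
```

Request:
move_arm(
  deltas=[
    [[0, 0, 0.001, 0, 1], [0, 0, 0.001, 0, -1], [0, 0, 0.001, 0, -1], [0, 0, 0.001, 0, -1], [0, 0, 0.001, 0, -1], [0, 0, -0.05, 0, -1], [0, 0, -0.11, 0, -1], [0, 0, -0.17, 0, -1], [0, 0, -0.17, 0, -1], [0, 0, -0.17, 0, -1]],
  ],
)

```text
clock: 13.4
position: [0.6341, 0.0916, 0.1725]
ee_rot: [0.002, 0.158, 0.987, 0.0]
contact_force: [-0.0, -0.2, -0.8]
width: 0.0852
gripper_force: 0.0
```

Run:
```python
from plan import *
s=manip.get_state(); im=manip.get_image('wrist'); cv2.imwrite('pics/w6.png',im[:,:,::-1])
plan((.427,-.183,.15))
```

```text
t 13.45 at [0.6329 0.0916 0.1706] w 0.0853 F [ 0.4 -0.3 -0.6] g 0.0 xaxis [-0.95   0.311] q6 -1.22
(0.427, -0.183, 0.15) -> [0.138, -0.406, 0.026] dist 0.344
```

View pics/w6.png

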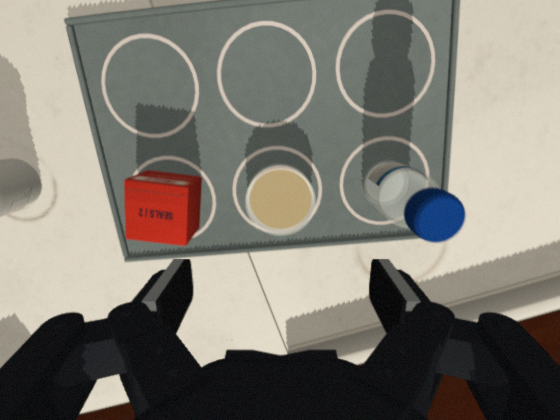

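The wrist view shows the tan dish stacked flush on the pink at (281,200), with its ring at (277,189). The near rings are at NR (150,85), NM (267,74) and NL (386,63).

Run:
```python
from plan import *
from fit import RC
c=cam('wrist')
print('stack',topl(c,[(281,200)],.034).round(4)); W=topl(c,[(277,189),(267,74),(386,63),(150,85)],.005)[:,:2]; print(W.round(4).tolist())
```

```text
stack [[0.6344 0.0926 0.034 ]]
[[0.6296, 0.0899], [0.5235, 0.1154], [0.5483, 0.2221], [0.4979, 0.0085]]
```

Request:
move_arm(
  deltas=[
    [[0.138, -0.406, 0.026, 0, -1], [0.138, -0.406, 0.026, 0, -1], [0.138, -0.406, 0.026, 0, -1], [0.138, -0.406, 0.026, 0, -1], [0.138, -0.406, 0.026, 0, -1], [0.138, -0.406, 0.026, 0, -1], [0.138, -0.406, 0.026, 0, -1], [0.138, -0.406, 0.026, 0, -1], [0.138, -0.406, 0.026, 0, -1], [0.138, -0.406, 0.026, 0, -1]],
  ],
)

```text
clock: 14.45
position: [0.4274, -0.1818, 0.1491]
ee_rot: [-0.001, 0.158, 0.988, 0.001]
contact_force: [0.5, 0.4, 0.1]
width: 0.0855
gripper_force: 0.0
```

Run:
```python
from plan import *
s=manip.get_state(); im=manip.get_image('wrist'); cv2.imwrite('pics/w7.png',im[:,:,::-1]); c=cam('wrist',s)
K,D,R,o=c
uv=cv2.projectPoints(((np.array([[.427,-.183,.072]])-o)@R),np.zeros(3),np.zeros(3),K,D)[0].ravel(); print('expected px',uv)
k=blob(im,(100,100,40),(125,255,255),uv,80); print(cv2.minEnclosingCircle(topl(c,k,.072)[:,:2].astype(np.float32)))
plan((.427,-.183,.056))
```

```text
expected px [277.18967837 219.58210623]
((0.4311930239200592, -0.18315225839614868), 0.029696661978960037)
t 14.5 at [ 0.4277 -0.1816  0.1493] w 0.0853 F [ 0.1  0.5 -0. ] g 0.0 xaxis [-0.951  0.31 ] q6 -1.81
(0.427, -0.183, 0.056) -> [0.0, -0.002, 0.117] dist 0.093
```

Request:
move_arm(
  deltas=[
    [[-0.002, -0.002, 0.05, 0, -1], [-0.002, -0.002, 0.1, 0, -1], [-0.002, -0.002, 0.119, 0, -1], [-0.002, -0.002, 0.119, 0, -1], [-0.002, -0.002, 0.119, 0, 1], [-0.002, -0.002, 0.119, 0, 1], [-0.002, -0.002, 0.119, 0, 1], [-0.002, -0.002, 0.119, 0, 1], [-0.002, -0.002, 0.119, 0, 1], [-0.002, -0.002, 0.119, 0, 1], [-0.002, -0.002, 0.119, 0, 1]],
  ],
  squeeze=30,
)

```text
clock: 15.6
position: [0.4296, -0.185, 0.056]
ee_rot: [0.002, 0.158, 0.987, -0.0]
contact_force: [1.8, 2.4, 6.7]
width: 0.0591
gripper_force: 32.7
```

Request:
move_arm(
  deltas=[
    [[0, 0, -0.02, 0, 1], [0, 0, -0.05, 0, 1], [0, 0, -0.1, 0, 1], [0, 0, -0.14, 0, 1], [0, 0, -0.14, 0, 1]],
  ],
)

```text
clock: 16.1
position: [0.4309, -0.1866, 0.1712]
ee_rot: [0.005, 0.158, 0.987, -0.002]
contact_force: [-0.3, -0.1, -1.3]
width: 0.0589
gripper_force: 32.6
```

```bash
python3 plan.py .523,.113,.17 .523,.113,.064
```

```text
t 16.1 at [ 0.4309 -0.1866  0.1712] w 0.0589 F [-0.3 -0.1 -1.3] g 32.6 xaxis [-0.95   0.312] q6 -1.81
(0.523, 0.113, 0.17) -> [0.007, 0.392, 0.0] dist 0.313
(0.523, 0.113, 0.064) -> [0.009, 0.392, 0.133] dist 0.331
```

Request:
move_arm(
  deltas=[
    [[0.001, 0.04, 0, 0, 1], [0.002, 0.09, 0, 0, 1], [0.003, 0.145, 0, 0, 1], [0.004, 0.2, 0, 0, 1], [0.005, 0.255, 0, 0, 1], [0.006, 0.31, 0, 0, 1], [0.007, 0.355, 0, 0, 1], [0.007, 0.382, 0, 0, 1], [0.007, 0.392, 0, 0, 1], [0.007, 0.392, 0, 0, 1], [0.007, 0.392, 0.05, 0, 1], [0.007, 0.392, 0.08, 0, 1]],
  ],
)

```text
clock: 17.3
position: [0.5193, 0.1134, 0.1012]
ee_rot: [-0.001, 0.158, 0.987, -0.001]
contact_force: [0.2, 0.2, -0.9]
width: 0.0585
gripper_force: 32.7
```

```bash
python3 plan.py .523,.113,.063
```

```text
t 17.3 at [0.5193 0.1134 0.1012] w 0.0585 F [ 0.2  0.2 -0.9] g 32.7 xaxis [-0.95   0.312] q6 -1.17
(0.523, 0.113, 0.063) -> [-0.005, 0.001, 0.048] dist 0.038
```

Request:
move_arm(
  deltas=[
    [[-0.004, 0, 0.02, 0, 1], [-0.004, 0, 0.04, 0, 1], [-0.004, 0, 0.047, 0, 1], [-0.004, 0, 0.047, 0, 1], [-0.004, 0, 0.047, 0, 1]],
  ],
)

```text
clock: 17.8
position: [0.524, 0.1134, 0.0657]
ee_rot: [0.0, 0.158, 0.987, 0.0]
contact_force: [-0.2, 0.4, -1.0]
width: 0.059
gripper_force: 32.7
```

Request:
move_arm(
  deltas=[
    [[0, 0, 0.003, 0, 1], [0, 0, 0.005, 0, 1], [0, 0, 0.005, 0, 1]],
  ],
)

```text
clock: 18.1
position: [0.5237, 0.1141, 0.0613]
ee_rot: [0.0, 0.158, 0.987, 0.0]
contact_force: [0.2, -0.8, -1.2]
width: 0.0589
gripper_force: 32.7
```

Request:
move_arm(
  deltas=[
    [[0, 0, 0.0012, 0, 1], [0, 0, 0.0012, 0, -1], [0, 0, 0.0012, 0, -1], [0, 0, 0.0012, 0, -1], [0, 0, 0.0012, 0, -1], [0, 0, -0.05, 0, -1], [0, 0, -0.11, 0, -1], [0, 0, -0.13, 0, -1], [0, 0, -0.13, 0, -1]],
  ],
)

```text
clock: 19.0
position: [0.5259, 0.1143, 0.1683]
ee_rot: [0.003, 0.158, 0.987, 0.001]
contact_force: [0.5, 0.2, 0.1]
width: 0.0852
gripper_force: 0.0
```

Run:
```python
from plan import *
s=manip.get_state(); im=manip.get_image('wrist'); cv2.imwrite('pics/w8.png',im[:,:,::-1]); c=cam('wrist',s)
K,D,R,o=c
uv=cv2.projectPoints(((np.array([[.523,.113,.077]])-o)@R),np.zeros(3),np.zeros(3),K,D)[0].ravel(); print('expected px',uv)
k=blob(im,(100,100,40),(125,255,255),uv,60); print(cv2.minEnclosingCircle(topl(c,k,.077)[:,:2].astype(np.float32)))
plan((.535,-.165,.15))
```

```text
expected px [276.14961375 210.11773966]
((0.5253078937530518, 0.11562665551900864), 0.0298543032258749)
t 19.05 at [0.5243 0.1141 0.1661] w 0.0854 F [-0.2  0.2 -0.2] g 0.0 xaxis [-0.95   0.312] q6 -1.17
(0.535, -0.165, 0.15) -> [-0.121, -0.327, 0.02] dist 0.28
```

View pics/w8.png

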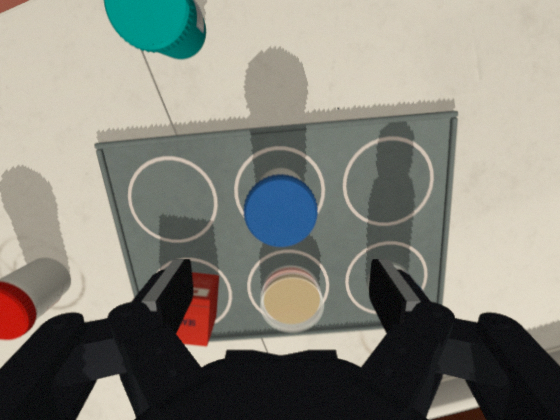

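The wrist view shows the blue cup upright in its ring at (281,210) and the stack in place at (291,300). Next is the red cup.

Request:
move_arm(
  deltas=[
    [[-0.121, -0.327, 0.02, 0, -1], [-0.121, -0.327, 0.02, 0, -1], [-0.121, -0.327, 0.02, 0, -1], [-0.121, -0.327, 0.02, 0, -1], [-0.121, -0.327, 0.02, 0, -1], [-0.121, -0.327, 0.02, 0, -1], [-0.121, -0.327, 0.02, 0, -1], [-0.121, -0.327, 0.02, 0, -1], [-0.121, -0.327, 0.02, 0, -1]],
  ],
)

```text
clock: 19.95
position: [0.5333, -0.1633, 0.1479]
ee_rot: [-0.001, 0.157, 0.988, 0.001]
contact_force: [0.1, -0.9, 0.6]
width: 0.0853
gripper_force: 0.0
```

Run:
```python
from plan import *
s=manip.get_state(); im=manip.get_image('wrist'); c=cam('wrist',s)
K,D,R,o=c
uv=cv2.projectPoints(((np.array([[.535,-.165,.072]])-o)@R),np.zeros(3),np.zeros(3),K,D)[0].ravel(); print('expected px',uv)
k=blob(im,(170,120,40),(8,255,255),uv,70); print(cv2.minEnclosingCircle(topl(c,k,.072)[:,:2].astype(np.float32)))
plan((.537,-.165,.055))
```

```text
expected px [277.48247979 222.96199727]
((0.5389617681503296, -0.16501997411251068), 0.0301546398550272)
t 20.0 at [ 0.5336 -0.1631  0.1483] w 0.0858 F [ 0.5 -0.4 -0.5] g 0.0 xaxis [-0.951  0.31 ] q6 -1.68
(0.537, -0.165, 0.055) -> [-0.005, -0.001, 0.117] dist 0.093
```

Request:
move_arm(
  deltas=[
    [[-0.005, -0.001, 0.05, 0, -1], [-0.005, -0.001, 0.1, 0, -1], [-0.005, -0.001, 0.117, 0, -1], [-0.005, -0.001, 0.117, 0, -1], [-0.005, -0.001, 0.117, 0, 1], [-0.005, -0.001, 0.117, 0, 1], [-0.005, -0.001, 0.117, 0, 1], [-0.005, -0.001, 0.117, 0, 1], [-0.005, -0.001, 0.117, 0, 1], [-0.005, -0.001, 0.117, 0, 1], [-0.005, -0.001, 0.117, 0, 1]],
  ],
  squeeze=30,
)

```text
clock: 21.1
position: [0.5391, -0.1669, 0.0572]
ee_rot: [0.002, 0.158, 0.987, -0.0]
contact_force: [0.3, 0.6, 6.0]
width: 0.0587
gripper_force: 32.7
```

Request:
move_arm(
  deltas=[
    [[0, 0, -0.02, 0, 1], [0, 0, -0.05, 0, 1], [0, 0, -0.1, 0, 1], [0, 0, -0.15, 0, 1], [0, 0, -0.18, 0, 1], [0, 0, -0.18, 0, 1]],
  ],
)

```text
clock: 21.7
position: [0.5399, -0.1678, 0.2039]
ee_rot: [0.004, 0.158, 0.987, -0.001]
contact_force: [-0.2, -0.4, -0.8]
width: 0.0592
gripper_force: 32.5
```

```bash
python3 plan.py .548,.2205,.20 .548,.2205,.1
```

```text
t 21.7 at [ 0.5399 -0.1678  0.2039] w 0.0592 F [-0.2 -0.4 -0.8] g 32.5 xaxis [-0.95   0.312] q6 -1.68
(0.548, 0.2205, 0.2) -> [0.142, 0.464, 0.003] dist 0.388
(0.548, 0.2205, 0.1) -> [0.143, 0.465, 0.128] dist 0.402
```

Request:
move_arm(
  deltas=[
    [[0.012, 0.04, 0.003, 0, 1], [0.028, 0.09, 0.003, 0, 1], [0.044, 0.145, 0.003, 0, 1], [0.061, 0.2, 0.003, 0, 1], [0.078, 0.255, 0.003, 0, 1], [0.095, 0.31, 0.003, 0, 1], [0.11, 0.36, 0.003, 0, 1], [0.124, 0.405, 0.003, 0, 1], [0.135, 0.44, 0.003, 0, 1], [0.142, 0.464, 0.003, 0, 1], [0.142, 0.464, 0.003, 0, 1], [0.142, 0.464, 0.003, 0, 1]],
  ],
)

```text
clock: 22.9
position: [0.5446, 0.2211, 0.1959]
ee_rot: [-0.001, 0.157, 0.988, -0.001]
contact_force: [-1.0, -0.1, -0.7]
width: 0.0589
gripper_force: 32.6
```

```bash
python3 plan.py .548,.2205,.072
```

```text
t 22.9 at [0.5446 0.2211 0.1959] w 0.0589 F [-1.  -0.1 -0.7] g 32.6 xaxis [-0.951  0.311] q6 -0.99
(0.548, 0.2205, 0.072) -> [-0.004, 0.001, 0.155] dist 0.124
```

Request:
move_arm(
  deltas=[
    [[-0.004, 0.001, 0.05, 0, 1], [-0.004, 0.001, 0.1, 0, 1], [-0.004, 0.001, 0.14, 0, 1], [-0.004, 0.001, 0.153, 0, 1], [-0.004, 0.001, 0.153, 0, 1], [-0.004, 0.001, 0.153, 0, 1]],
  ],
)

```text
clock: 23.5
position: [0.5499, 0.2208, 0.0759]
ee_rot: [0.001, 0.158, 0.987, 0.0]
contact_force: [-0.3, 0.5, -0.5]
width: 0.0587
gripper_force: 32.6
```

```bash
python3 plan.py .548,.2205,.0625
```

```text
t 23.5 at [0.5499 0.2208 0.0759] w 0.0587 F [-0.3  0.5 -0.5] g 32.6 xaxis [-0.95   0.312] q6 -0.99
(0.548, 0.2205, 0.0625) -> [0.002, -0.001, 0.017] dist 0.014
```

Request:
move_arm(
  deltas=[
    [[0.002, 0, 0.01, 0, 1], [0.002, 0, 0.0165, 0, 1], [0.002, 0, 0.0165, 0, 1], [0.002, 0, 0.0165, 0, 1]],
  ],
)

```text
clock: 23.9
position: [0.5476, 0.2219, 0.062]
ee_rot: [0.001, 0.158, 0.987, 0.0]
contact_force: [0.2, 0.6, 1.2]
width: 0.0585
gripper_force: 32.8
```

In contact. I'll release and rise, then go for yellow.

Request:
move_arm(
  deltas=[
    [[0, 0, 0, 0, -1], [0, 0, 0, 0, -1], [0, 0, 0, 0, -1], [0, 0, 0, 0, -1], [0, 0, -0.05, 0, -1], [0, 0, -0.11, 0, -1], [0, 0, -0.15, 0, -1], [0, 0, -0.15, 0, -1], [0, 0, -0.15, 0, -1]],
  ],
)

```text
clock: 24.8
position: [0.5473, 0.2217, 0.1821]
ee_rot: [0.001, 0.158, 0.987, 0.0]
contact_force: [0.0, -0.2, -0.5]
width: 0.0856
gripper_force: 0.0
```

```bash
python3 plan.py .437,-.327,.15
```

```text
t 24.8 at [0.5473 0.2217 0.1821] w 0.0856 F [ 0.  -0.2 -0.5] g 0.0 xaxis [-0.95   0.311] q6 -0.99
(0.437, -0.327, 0.15) -> [-0.083, -0.695, 0.04] dist 0.561
```

Request:
move_arm(
  deltas=[
    [[-0.083, -0.695, 0.04, 0, -1], [-0.083, -0.695, 0.04, 0, -1], [-0.083, -0.695, 0.04, 0, -1], [-0.083, -0.695, 0.04, 0, -1], [-0.083, -0.695, 0.04, 0, -1], [-0.083, -0.695, 0.04, 0, -1], [-0.083, -0.695, 0.04, 0, -1], [-0.083, -0.695, 0.04, 0, -1], [-0.083, -0.695, 0.04, 0, -1], [-0.083, -0.695, 0.04, 0, -1], [-0.083, -0.695, 0.04, 0, -1], [-0.083, -0.695, 0.04, 0, -1]],
  ],
)

```text
clock: 26.0
position: [0.4352, -0.3317, 0.1471]
ee_rot: [-0.001, 0.16, 0.987, -0.0]
contact_force: [0.0, 0.2, -0.2]
width: 0.0853
gripper_force: 0.0
```

Request:
move_arm(
  deltas=[
    [[0, 0, 0, 0, -1], [0, 0, 0, 0, -1]],
  ],
)

```text
clock: 26.2
position: [0.4364, -0.3257, 0.1481]
ee_rot: [-0.001, 0.158, 0.987, 0.002]
contact_force: [-0.5, 0.2, -0.5]
width: 0.0853
gripper_force: 0.0
```

Run:
```python
from plan import *
s=manip.get_state(); im=manip.get_image('wrist'); c=cam('wrist',s)
K,D,R,o=c
uv=cv2.projectPoints(((np.array([[.437,-.327,.072]])-o)@R),np.zeros(3),np.zeros(3),K,D)[0].ravel(); print('expected px',uv)
k=blob(im,(15,140,40),(30,255,255),uv,70); print(cv2.minEnclosingCircle(topl(c,k,.072)[:,:2].astype(np.float32)))
plan((.439,-.327,.055))
```

```text
expected px [277.36640096 221.44310562]
((0.44144654273986816, -0.3254055678844452), 0.03005352057516575)
t 26.25 at [ 0.4367 -0.3253  0.1485] w 0.0855 F [-0.1 -0.2  0. ] g 0.0 xaxis [-0.951  0.311] q6 -2.02
(0.439, -0.327, 0.055) -> [-0.004, -0.001, 0.117] dist 0.094
```

Request:
move_arm(
  deltas=[
    [[-0.004, -0.001, 0.05, 0, -1], [-0.004, -0.001, 0.1, 0, -1], [-0.004, -0.001, 0.117, 0, -1], [-0.004, -0.001, 0.117, 0, -1], [-0.004, -0.001, 0.117, 0, 1], [-0.004, -0.001, 0.117, 0, 1], [-0.004, -0.001, 0.117, 0, 1], [-0.004, -0.001, 0.117, 0, 1], [-0.004, -0.001, 0.117, 0, 1], [-0.004, -0.001, 0.117, 0, 1], [-0.004, -0.001, 0.117, 0, 1]],
  ],
  squeeze=30,
)

```text
clock: 27.35
position: [0.441, -0.3292, 0.0576]
ee_rot: [0.002, 0.158, 0.987, -0.0]
contact_force: [1.5, 2.5, 7.1]
width: 0.0588
gripper_force: 32.3
```

Request:
move_arm(
  deltas=[
    [[0, 0, -0.02, 0, 1], [0, 0, -0.05, 0, 1], [0, 0, -0.1, 0, 1], [0, 0, -0.15, 0, 1], [0, 0, -0.15, 0, 1], [0, 0, -0.15, 0, 1]],
  ],
)

```text
clock: 27.95
position: [0.4401, -0.3296, 0.1772]
ee_rot: [0.001, 0.158, 0.987, -0.001]
contact_force: [1.3, -0.1, -1.2]
width: 0.0591
gripper_force: 32.5
```

```bash
python3 plan.py .4985,.006,.18
```

```text
t 27.95 at [ 0.4401 -0.3296  0.1772] w 0.0591 F [ 1.3 -0.1 -1.2] g 32.5 xaxis [-0.95   0.312] q6 -2.02
(0.4985, 0.006, 0.18) -> [0.061, 0.421, -0.004] dist 0.341
```

Request:
move_arm(
  deltas=[
    [[0.006, 0.04, -0.003, 0, 1], [0.013, 0.09, -0.003, 0, 1], [0.021, 0.145, -0.003, 0, 1], [0.029, 0.2, -0.003, 0, 1], [0.037, 0.255, -0.003, 0, 1], [0.045, 0.31, -0.003, 0, 1], [0.052, 0.36, -0.003, 0, 1], [0.058, 0.4, -0.003, 0, 1], [0.061, 0.421, -0.003, 0, 1], [0.061, 0.421, -0.003, 0, 1], [0.061, 0.421, -0.003, 0, 1]],
  ],
)

```text
clock: 29.05
position: [0.4975, 0.0061, 0.177]
ee_rot: [-0.001, 0.157, 0.988, -0.0]
contact_force: [-0.8, 0.4, -0.4]
width: 0.0587
gripper_force: 32.6
```

```bash
python3 plan.py .4985,.006,.074
```

```text
t 29.05 at [0.4975 0.0061 0.177 ] w 0.0587 F [-0.8  0.4 -0.4] g 32.6 xaxis [-0.951  0.31 ] q6 -1.38
(0.4985, 0.006, 0.074) -> [-0.002, 0.0, 0.129] dist 0.103
```

Request:
move_arm(
  deltas=[
    [[-0.001, 0, 0.05, 0, 1], [-0.001, 0, 0.1, 0, 1], [-0.001, 0, 0.126, 0, 1], [-0.001, 0, 0.126, 0, 1], [-0.001, 0, 0.126, 0, 1], [-0.001, 0, 0.126, 0, 1]],
  ],
)

```text
clock: 29.65
position: [0.5004, 0.0051, 0.0788]
ee_rot: [0.001, 0.158, 0.987, 0.0]
contact_force: [0.4, 0.8, -1.7]
width: 0.059
gripper_force: 32.7
```

```bash
python3 plan.py .4985,.006,.0628
```

```text
t 29.65 at [0.5004 0.0051 0.0788] w 0.059 F [ 0.4  0.8 -1.7] g 32.7 xaxis [-0.95   0.312] q6 -1.38
(0.4985, 0.006, 0.0628) -> [0.003, 0.0, 0.02] dist 0.016
```

Request:
move_arm(
  deltas=[
    [[0.002, 0.001, 0.01, 0, 1], [0.002, 0.001, 0.019, 0, 1], [0.002, 0.001, 0.0195, 0, 1], [0.002, 0.001, 0.0195, 0, 1]],
  ],
)

```text
clock: 30.05
position: [0.4985, 0.0075, 0.0622]
ee_rot: [0.001, 0.158, 0.987, 0.0]
contact_force: [0.8, 1.2, 1.2]
width: 0.0594
gripper_force: 33.1
```

Request:
move_arm(
  deltas=[
    [[0, 0, 0, 0, -1], [0, 0, 0, 0, -1], [0, 0, 0, 0, -1], [0, 0, 0, 0, -1], [0, 0, -0.05, 0, -1], [0, 0, -0.11, 0, -1], [0, 0, -0.17, 0, -1], [0.1, -0.1, -0.18, 0, -1], [0.17, -0.17, -0.18, 0, -1], [0.2, -0.2, -0.18, 0, -1], [0.2, -0.2, -0.18, 0, -1], [0.2, -0.2, -0.18, 0, -1]],
  ],
)

```text
clock: 31.25
position: [0.2924, -0.0951, 0.2056]
ee_rot: [-0.001, 0.158, 0.987, -0.0]
contact_force: [0.2, 0.6, 0.2]
width: 0.0854
gripper_force: 0.0
```

Run:
```python
from fit import *
im=manip.get_image('side'); c=cam('side'); t=np.array([.5768,.0998]); a=np.radians(-12.9); R=np.array([[np.cos(a),-np.sin(a)],[np.sin(a),np.cos(a)]])
K,D,Rw,o=c
for n,i,lo,hi,z in [('red',3,(170,120,60),(8,255,255),.077),('blue',4,(100,100,40),(125,255,255),.077),('yellow',5,(15,120,60),(30,255,255),.077),('tan',1,(8,50,60),(28,200,255),.034)]:
    X=np.r_[R@RC[i]+t,z]; uv=cv2.projectPoints((X-o)[None]@Rw,np.zeros(3),np.zeros(3),K,D)[0].ravel()
    try: k=blob(im,lo,hi,uv,17); p=cv2.minEnclosingCircle(topl(c,k,z)[:,:2].astype(np.float32)); print(n,uv.round(),np.round(p[0],3),'err tray',np.round(R.T@(p[0]-t)-RC[i],4),p[1])
    except Exception as e: print(n,e)
cv2.imwrite('pics/final.png',cv2.resize(im[140:300,150:440],None,fx=2.7,fy=2.7,interpolation=cv2.INTER_CUBIC)[:,:,::-1])
```

```text
red [189. 210.] [0.543 0.219] err tray [-0.0044 -0.001 ] 0.03134932368993759
blue [226. 210.] [0.522 0.114] err tray [-0.0017  0.0014] 0.030110308900475502
yellow [262. 210.] [0.505 0.019] err tray [0.0028 0.0155] 0.02514091692864895
tan [230. 186.] [0.626 0.088] err tray [-0.0045 -0.001 ] 0.03552313148975372
```

View pics/final.png

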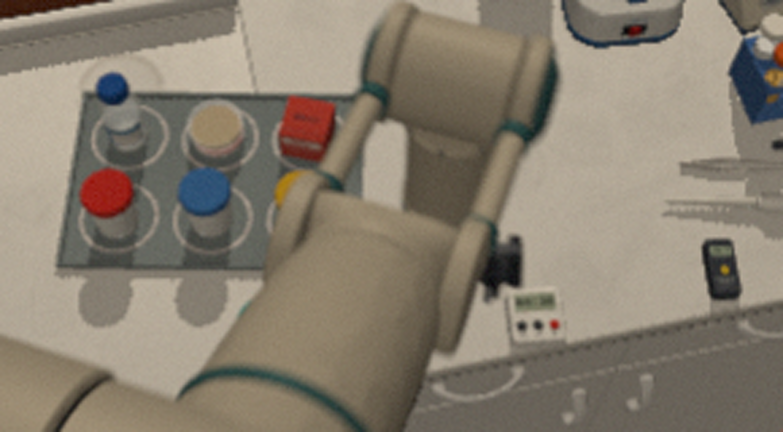

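In the side view the red cup, blue cup and stack are all in their rings. The arm hides most of the yellow cup at (290,190), so I'll check it in the scene view.

Run:
```python
from h import *
im=manip.get_image('scene'); c=cam('scene'); K,D,Rw,o=c
X=np.array([.4985,.006,.077]); uv=cv2.projectPoints((X-o)[None]@Rw,np.zeros(3),np.zeros(3),K,D)[0].ravel(); print(uv)
cv2.imwrite('pics/s2.png',cv2.resize(im[110:260,150:390],None,fx=3,fy=3)[:,:,::-1])
k=blob(im,(15,120,50),(30,255,255),uv,25); print(k.min(0),k.max(0))
# lid silhouette centre lies at mid-height z=.070
print(topl(c,[(k.min(0)+k.max(0))/2],.070))
```

```text
[252.25777877 179.48393136]
[241 176] [262 187]
[[0.4988051  0.01012697 0.07      ]]
```

View pics/s2.png

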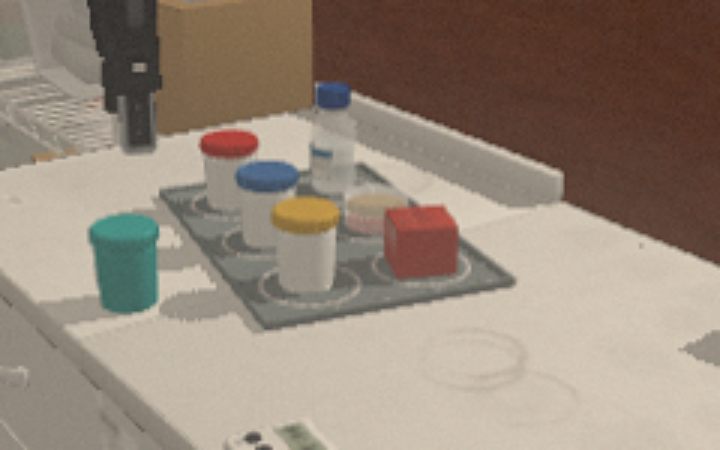

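The scene view shows all three cups upright in their rings, with yellow at (306,245) in front of the carton, and the dishes stacked at (375,210). I'm handing in the job.

```bash
python3 -c "
from rig import manip
print(manip.sign_off())"
```

```text
the job is handed in; nothing more can be done
None
```

The job is handed in: all three cups stand in their rings and the tan dish is stacked on the pink one, each within about 5 mm of its ring centre by my camera measurements; the sign-off returned no verdict.

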